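# Set the developed layer plate on the reading easel

### The job

Fold the carrying handle of the plate rack down to one side, then slide the tall plate with the bands straight up out of its slots by its top edge. Stand it gently on the ledge of the reading easel, leaning against the back rest, with its white layer to the front and its side edge right up against the scale bar, so that the bands can be read off. Leave the two blank plates in their slots and the other things where they are.

Things in the scene. Friction and masses are not known exactly. Their poses are not given: they have to be found in the camera images.
- plate_mid (a point): centre of the plate to be moved: the tallest of the three plates in the rack, upright, 100 mm wide (its y) x 120 mm high (its z, up) x 6 mm thick (its x), 0.17 kg, glass with a white layer on its -x face that shows horizontal brownish bands. In the rack its underside is 10 mm above the worktop, its top edge 130 mm above it.
- plate_layer (a point): point in the middle of the plate's white layer face (3 mm from plate_mid along the plate's -x).
- blank_a_mid (a point): centre of a blank plate without bands, 100 mm wide (y) x 100 mm high (z) x 6 mm thick (x); stands in another slot of the rack, top edge 110 mm above the worktop, and stays there.
- blank_b_mid (a point): centre of the second blank plate, the same as the first.
- rack: loose steel plate rack, 1.1 kg, 190 mm long (x), 112 mm wide (y), walls 83 mm high; origin under its centre, on the worktop. Four slots across it at x = -67.5, -22.5, 22.5, 67.5 mm, each 9 mm wide and 104 mm long in y, hold plates upright (70 mm deep) with the white layers to the rack's -x; three are in use. Plates come out straight upward.
- handle (a joint): tilt of the rack's carrying handle, hinged along the rack's x, 70 mm above the worktop. 0 is upright, right over the plates, which it blocks; positive leans to the rack's -y, negative to +y. Friction holds it near upright; 0.5 N at the bar moves it; past about 0.6 rad it falls slowly by itself to its stop at 1.75 or -1.75 (folded beside the rack, 50 mm above the worktop). Either side will do.
- handle_bar (a point): middle of the handle's bar, 115 mm from the hinge axis, 185 mm above the worktop when upright. The bow is of 7 mm round steel, its bar runs 205 mm along the rack's x; the middle 90 mm carries a black sleeve 15 mm thick.
- easel_rest: leaning part of the fixed aluminium easel; origin: inner corner of back rest, ledge and scale bar, 20 mm above the worktop. z runs up the rest (leans back 20 degrees, 75 mm high), y along the ledge away from the scale, -x forward. Ledge: z = 0, 22 mm deep, 165 mm long, smooth, 5 mm lip. Scale bar: y -15 to 0, 130 mm high, 8 mm proud. Plate in place: centre (-3, 50, 60) mm, layer to -x.
- weigh_boat: white weighing boat, 64 x 64 x 22 mm, on the worktop; bystander. Origin under its centre.
- powder_tub: white tub with a green band, 79 mm across, 80 mm high; bystander. Origin under its centre.
- ointment_jar: white ointment jar, 81 mm across, 75 mm high; bystander. Origin under its centre.
Mind the look-alikes: they are no part of the job. What is shaped like the part that bears plate_mid but pink or yellow is not meant.

How it is judged (in metres and radians):
On the way, in this order (a step that is already met when the one before it is completed fails the run):
1. the carrying handle is folded down to one side ((value of joint handle above 1.3 rad or value of joint handle below -1.3 rad)), for 0.2 s.
2. the banded plate is drawn up clear of the rack (z of plate_mid in the frame of rack above 0.146 m), for 0.2 s.
At the end, for the whole second after the job is handed in: The banded plate stands at rest on the easel: bottom edge on the ledge (4 mm) and back flat on the rest (4 degrees), white layer to the front, side edge within 3.5 mm of the scale bar. The handle is folded down, both blank plates are still down in their slots and the rack stands level (y of plate_mid in the frame of easel_rest between 0.047 and 0.0535 m and z of plate_mid in the frame of easel_rest between 0.056 and 0.064 m and x of plate_layer in the frame of easel_rest between -0.01 and -0.004 m and angle between the z axis of plate_mid and the z axis of easel_rest, either way round below 0.07 rad and angle between the x axis of plate_mid and the x axis of easel_rest, either way round below 0.07 rad and angle between plate_mid's own z axis and vertical below 0.6 rad and (value of joint handle above 1.3 rad or value of joint handle below -1.3 rad) and z of each of blank_a_mid, blank_b_mid in the frame of rack below 0.065 m and angle between rack's own z axis and vertical below 0.05 rad); the robot touches nothing.
It fails at once if a blank plate is moved from its slot (distance of any of blank_a_mid, blank_b_mid from where it was at the start of the episode above 0.03 m).
It fails at once if the rack is shoved or tipped (distance of rack from where it was at the start of the episode above 0.03 m or angle between rack's own z axis and vertical above 0.2 rad).
It fails at once if a bystander is shifted (distance of any of weigh_boat, powder_tub, ointment_jar from where it was at the start of the episode above 0.03 m).
It fails at once if the plate is dropped onto the easel (lands faster than 0.5 m/s) or pressed hard on it or on the scale ((distance between plate_mid and easel_rest below 0.13 m and linear speed of plate above 0.5 m/s) or contact force between plate and easel_rest above 80 N).
It also fails if it takes over 69 s, if anything falls off the work surface, if the arm or the gripper's body presses on something with over 40 N, if the wrist force passes 120 N, or if a joint passes its speed limit or range.

### The arm

A 6-joint arm with a two-finger parallel gripper is mounted at the origin on the work surface; the furniture and walls round the work are solid. World frame = base frame: x ahead of the robot, y to its left, z up, the work surface at z = 0. Lengths are in m, angles in degrees, forces in N, time in s.
With the tool pointing down it reaches from about 0.4 to 0.825 m from the base axis. Payload 7 kg.
Tool frame: the origin (TCP) lies at the very end of the fingers, on their centre line; the grasp point (between the pads) lies 19 mm behind it; x points along the fingers, y is the direction in which the jaws open and shut, and the axes are right-handed (so a half turn about x gives the same grasp; the last joint's range is limited). The gripper opens to 88 mm and grips with 3 to 60 N. Pads are 19 mm wide; open, the fingers measure 130 mm over their backs; the gripper's body (78 mm by 193 mm) begins 47 mm behind the grasp point.
Start: joints at [86.58, 20.546, 0.682, 0, -70.136, -16.507], TCP at [0.23, 0.635, 0.227] pointing down, gripper open.
Joint ranges: [-176.03, 176.03], [-82.01, 121.73], [-58.28, 71.71], [-173.87, 95.51], [-174.79, -0.11], [-173.66, 173.66]. Speed limits (degrees/s): [136.94, 136.94, 172.46, 180, 180, 180].

### API

Orientations are given as [roll, pitch, yaw] about the fixed x, y, z axes, in that order (R = Rz(yaw) Ry(pitch) Rx(roll)).
In Python, from rig import * gives the robot as it stands. The module is installed in compiled form; this text tells all that it offers.
- The arm moves only by the tool jog_arm, never from a script. Its argument "moves" is one flat list of numbers, 7 for each row, row after row: the shift along the tool's x, y, z in m, then the turn, a rotation vector about the tool's x, y, z in rad, then the gripper command: -1 is shut, 1 is fully open, values between are in proportion. A call has 1 to 10 rows; each row is the pose to reach, as a shift and turn from the pose commanded when the call began, along the tool's axes at that moment; what a row does not reach only later rows make up. A row lasts 1/8 s, in which the tool goes at most 62.5 mm and 10.7 degrees, less where a joint would pass 70% of its speed; a pose out of reach is approached as far as the arm can. A call with a gripper value outside its range is refused whole. The fingers move at their own pace and stop on an object; the grip force is fixed at half the most. Time passes only in rows, so rows that repeat a pose let the fingers close. It gives the time, the measured TCP pose, the force and the opening at its end, in the units of the state.
- get_state(): the state, without advancing time (a new reading comes with each control period).
- capture(name): name is "scene" or "top" or "wrist"; returns a dict with "image" (384x512x3 uint8, red, green, blue), "fov_y" (degrees; the focal length in pixels is half the picture's height over the tangent of half this angle, whatever the lens; pixels are square), "cx", "cy" (the principal point, pixels), "pose" (4x4, takes a point from camera to world coordinates); the wrist camera has in their place "T_tool_cam" (4x4, takes a point from camera to tool coordinates, whose origin is the TCP and whose axes are the tool frame's). Camera axes: x right, y down, z forward; pixel columns grow to the right and rows downward; lengths in m; the calibration is good to about 2 mm. A picture is of the moment at which its call begins: read the wrist's pose just before it. There is no depth.
- sign_off(): hands the job in, once; it reports no verdict.
The state is a dict: "time": time; "joints": joint angles; "qvel": joint speeds; "tau": joint torques, N m; "tcp_pos": TCP position; "ee_rot": TCP orientation; "force": force on the tool from outside, world axes, zero at the start; "torque": the same for the moment, N m; "gripper_width": finger opening in m.
Only numpy, scipy, OpenCV 4.12 (cv2) and the standard library are available. Lean on these libraries where they do the work, as an engineer would, in place of code of your own. Each camera call takes 0.05 s, during which the arm holds its last target.

## Working session

There is one attempt and no reset: what is moved stays moved. The work goes in short steps, Python scripts to look and compute and a tool call to move; the robot and the scene stay as the last step left them, time stands still between calls to the robot, and variables do not carry over. Pictures are saved under pics/ and viewed, and the job is handed in when it is done.

Besides the shell and the picture viewer there is one more tool, called after ">>>" as name(argument=value, ...) on one line, values as JSON. jog_arm: Moves the arm, as the interface text tells. Its arguments: {"type":"object","properties":{"moves":{"type":"array"}},"required":["moves"]}

```bash
mkdir -p pics; cat > h.py <<'E'
from rig import *
import numpy as np, cv2
def snap(n,f):
    c=capture(n); cv2.imwrite('pics/'+f,c['image'][:,:,::-1]); return c
E
python3 - <<'E'
from h import *
import pickle
s=get_state(); print({k:np.round(v,3) for k,v in s.items()})
d={}
for n in ['scene','top','wrist']:
    d[n]=snap(n,n+'0.png'); d[n]['st']=s
    print(n,{k:np.round(v,4) for k,v in d[n].items() if k not in('image','st')})
pickle.dump(d,open('d0.pkl','wb'))
E
```

```text
{'time': np.float64(0.0), 'joints': array([ 8.6581e+01,  2.0592e+01,  6.3300e-01, -1.8000e-02, -7.0134e+01,
       -1.6507e+01]), 'qvel': array([-0.051,  0.111,  0.037,  0.024, -0.029,  0.032]), 'tau': array([-2.0000e-03, -5.8272e+01,  2.9305e+01,  6.9970e+00,  7.0000e-03,
       -0.0000e+00]), 'tcp_pos': array([0.23 , 0.634, 0.226]), 'ee_rot': array([  95.95 ,   89.906, -103.982]), 'force': array([ 0.255, -0.489,  0.115]), 'torque': array([-0.024,  0.025,  0.   ]), 'gripper_width': np.float64(0.088)}
scene {'fov_y': np.float64(46.6102), 'cx': np.float64(251.1936), 'cy': np.float64(199.2692), 'pose': array([[ 0.8983,  0.2352, -0.371 ,  0.8833],
       [ 0.4388, -0.4403,  0.7833, -0.9237],
       [ 0.0209, -0.8665, -0.4988,  0.8305],
       [ 0.    ,  0.    ,  0.    ,  1.    ]])}
top {'fov_y': np.float64(45.6757), 'cx': np.float64(247.0235), 'cy': np.float64(190.703), 'pose': array([[-0.0225, -0.9888,  0.1475,  0.1951],
       [-0.9995,  0.0191, -0.0242,  0.1796],
       [ 0.0211, -0.1479, -0.9888,  1.3538],
       [ 0.    ,  0.    ,  0.    ,  1.    ]])}
wrist {'fov_y': np.float64(71.0417), 'cx': np.float64(254.0764), 'cy': np.float64(194.3255), 'T_tool_cam': array([[ 6.000e-04, -2.724e-01,  9.622e-01, -1.581e-01],
       [ 1.000e+00,  0.000e+00, -6.000e-04, -3.000e-04],
       [ 2.000e-04,  9.622e-01,  2.724e-01, -7.430e-02],
       [ 0.000e+00,  0.000e+00,  0.000e+00,  1.000e+00]])}
```

```bash
ls pics
```

```text
scene0.png
top0.png
wrist0.png
```

View pics/scene0.png

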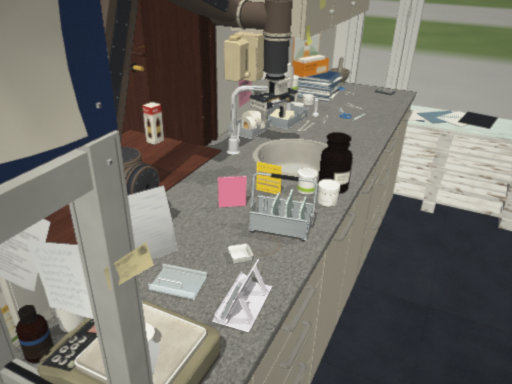

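View pics/top0.png

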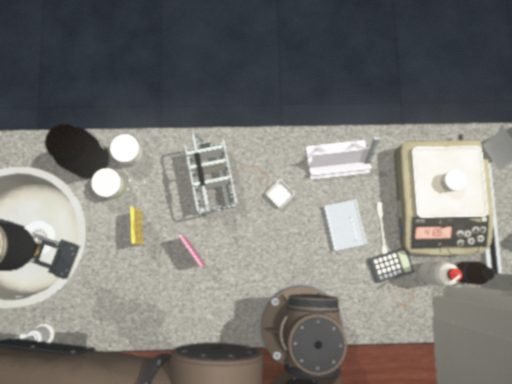

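View pics/wrist0.png

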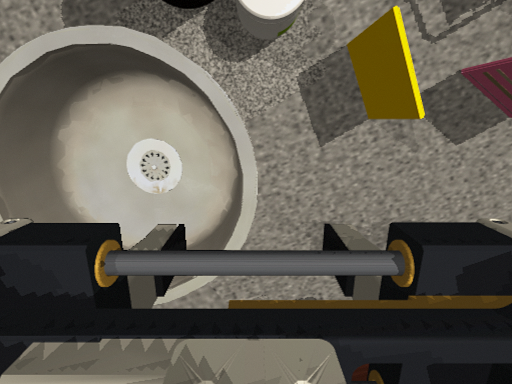

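```bash
python3 - <<'E'
import cv2
t=cv2.imread('pics/top0.png'); s=cv2.imread('pics/scene0.png')
cv2.imwrite('pics/c1.png',cv2.resize(t[125:225,160:250],None,fx=6,fy=6,interpolation=cv2.INTER_CUBIC))
cv2.imwrite('pics/c2.png',cv2.resize(t[125:190,295:390],None,fx=8,fy=8,interpolation=cv2.INTER_CUBIC))
cv2.imwrite('pics/c3.png',cv2.resize(s[155:245,210:345],None,fx=5.9,fy=5.9,interpolation=cv2.INTER_CUBIC))
cv2.imwrite('pics/c4.png',cv2.resize(s[250:335,205:280],None,fx=7,fy=7,interpolation=cv2.INTER_CUBIC))
E
```

```text
(no output)
```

View pics/c1.png

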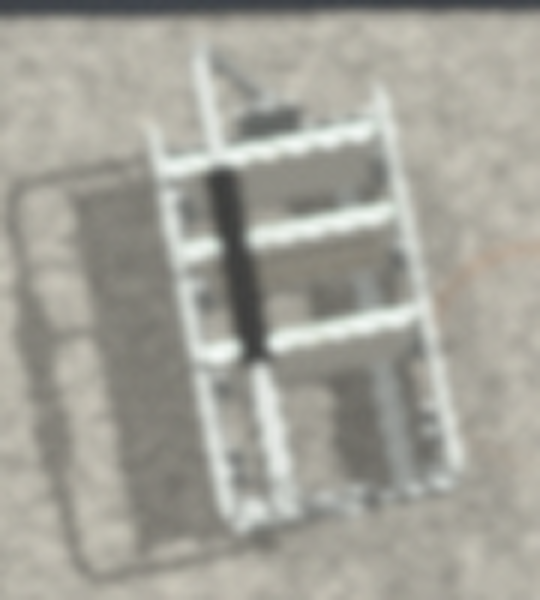

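View pics/c2.png

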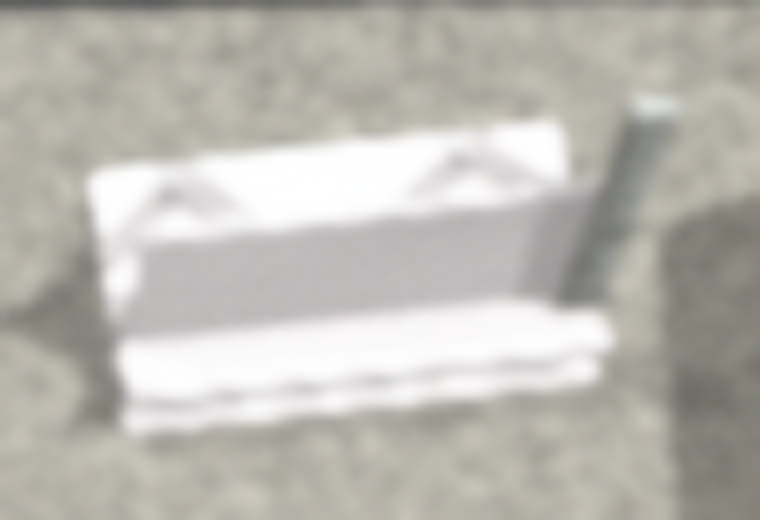

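View pics/c3.png

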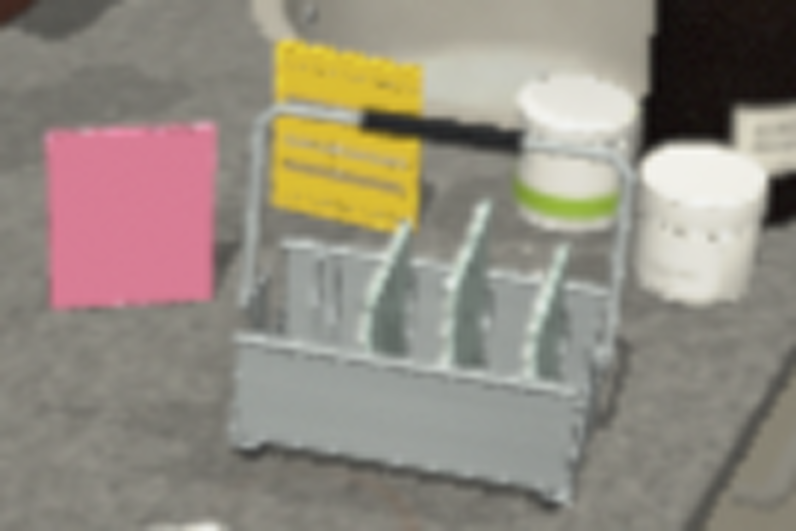

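View pics/c4.png

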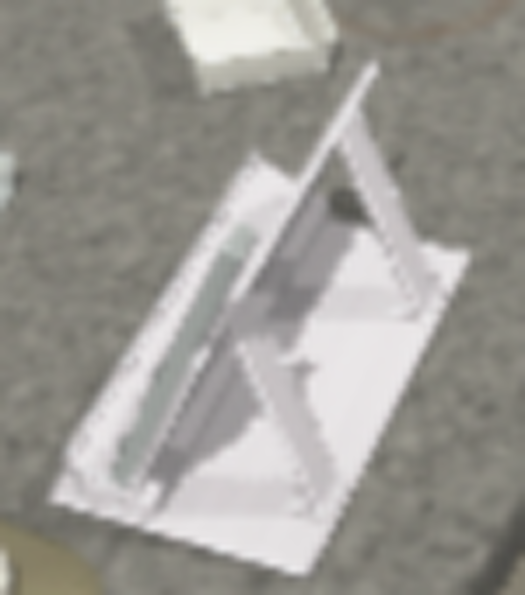

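```bash
cat >> h.py <<'E'
from scipy.optimize import least_squares
from scipy.spatial.transform import Rotation as R
def proj(c,P,T=None):
    T=c['pose'] if T is None else T
    f=192/np.tan(np.radians(c['fov_y'])/2)
    p=(np.atleast_2d(P)-T[:3,3])@T[:3,:3]
    return np.c_[c['cx']+f*p[:,0]/p[:,2], c['cy']+f*p[:,1]/p[:,2]]
def toolT(s):
    T=np.eye(4); T[:3,:3]=R.from_euler('xyz',s['ee_rot'],degrees=True).as_matrix(); T[:3,3]=s['tcp_pos']; return T
def planar(p,L):
    L=np.array(L,float); c,s=np.cos(p[2]),np.sin(p[2])
    return np.c_[p[0]+c*L[:,0]-s*L[:,1], p[1]+s*L[:,0]+c*L[:,1], L[:,2]]
def fit(views,p0):
    # views: list of (cam,T,locals,pixels)
    def r(p): return np.concatenate([(proj(c,planar(p,L),T)-np.array(px)).ravel() for c,T,L,px in views])
    o=least_squares(r,p0,loss='soft_l1'); return o.x,r(o.x)
def ray(c,px,z,T=None):
    T=c['pose'] if T is None else T
    f=192/np.tan(np.radians(c['fov_y'])/2)
    d=T[:3,:3]@np.array([(px[0]-c['cx'])/f,(px[1]-c['cy'])/f,1]); return T[:3,3]+d*(z-T[2,3])/d[2]
E
python3 - <<'E'
from h import *
import pickle
d=pickle.load(open('d0.pkl','rb'))
t,s=d['top'],d['scene']
A=lambda l:[(160+x/6-.4,125+y/6-.4) for x,y in l]
B=lambda l:[(210+x/5.9-.4,155+y/5.9-.4) for x,y in l]
V=[(t,None,[(45,0,185),(-45,0,185),(-95,56,83),(-95,-56,83)],A([(222,170),(257,355),(235,525),(458,475)])),
   (s,None,[(-95,-56,83),(95,-56,83),(-45,0,185),(45,0,185)],B([(235,340),(585,388),(362,120),(522,140)]))]
V=[(c,T,np.array(L)/1000,p) for c,T,L,p in V]
x,r=fit(V,[.6,.3,.2]); print(x,np.degrees(x[2]),r.reshape(-1,2).round(1).tolist())
C=lambda x,y:(295+x/8-.4,125+y/8-.4)
for q in [(125,335),(560,305),(580,302)]: print(ray(t,C(*q),.02))
print('scaletop',ray(t,C(655,105),.14))
for q in [(140,240),(600,190)]: print(ray(t,C(*q),.0905))
E
```

```text
[0.43128882 0.26424385 0.29424556] 16.85902889077041 [[1.3, -0.9], [5.8, 0.5], [-2.0, 1.0], [-1.0, -3.0], [0.8, -1.6], [0.7, -3.7], [-1.8, 1.0], [-0.8, 0.2]]
[ 0.46362296 -0.04379412  0.02      ]
[ 0.47211579 -0.20806925  0.02      ]
[ 0.47312823 -0.21569071  0.02      ]
scaletop [ 0.51687819 -0.2104031   0.14      ]
[ 0.48374246 -0.03882128  0.0905    ]
[ 0.49910928 -0.204506    0.0905    ]
```

```bash
cat >> h.py <<'E'
def down(yaw,flip=1):
    # tool x down, tool y along world heading yaw(deg)
    y=np.array([np.cos(np.radians(yaw)),np.sin(np.radians(yaw)),0]); x=np.array([0,0,-1.]); return np.c_[x,y,np.cross(x,y)]
def jog(pos,M,T0=None):
    T=toolT(get_state()) if T0 is None else T0
    d=T[:3,:3].T@(np.array(pos)-T[:3,3]); rv=R.from_matrix(T[:3,:3].T@M).as_rotvec()
    print('shift',d.round(4),'rv',rv.round(4),'n>=',np.linalg.norm(d)/.0625,np.degrees(np.linalg.norm(rv))/10.7)
E
python3 - <<'E'
from h import *
T=toolT(get_state()); print(T.round(3)); print(np.degrees(np.arctan2(T[1,1],T[0,1])))
for yw in (13,-167): jog([.43,.24,.36],down(yw))
E
```

```text
[[-0.    -0.341 -0.94   0.23 ]
 [-0.001 -0.94   0.341  0.634]
 [-1.     0.001 -0.     0.226]
 [ 0.     0.     0.     1.   ]]
-109.9326193844211
shift [-0.1337  0.3026 -0.3225] rv [-2.1456e+00  1.3000e-03 -9.0000e-04] n>= 7.391652787886333 11.489030463882026
shift [-0.1337  0.3026 -0.3225] rv [ 9.96e-01 -8.00e-04 -1.10e-03] n>= 7.391652787886333 5.333404571699099
```

```bash
python3 - <<'E'
from h import *
jog([.43,.37,.32],down(-167))
E
```

```text
shift [-0.0939  0.1803 -0.2781] rv [ 9.96e-01 -8.00e-04 -1.10e-03] n>= 5.512265508134103 5.333404571699099
```

>>> jog_arm(moves=[-0.094, 0.18, -0.278, 0.996, 0, 0, 1, -0.094, 0.18, -0.278, 0.996, 0, 0, 1, -0.094, 0.18, -0.278, 0.996, 0, 0, 1, -0.094, 0.18, -0.278, 0.996, 0, 0, 1, -0.094, 0.18, -0.278, 0.996, 0, 0, 1, -0.094, 0.18, -0.278, 0.996, 0, 0, 1, -0.094, 0.18, -0.278, 0.996, 0, 0, -1, -0.094, 0.18, -0.278, 0.996, 0, 0, -1, -0.094, 0.18, -0.278, 0.996, 0, 0, -1])

```text
time: 1.27
tcp_pos: [0.4295, 0.3712, 0.3199]
ee_rot: [125.8, 89.9, -131.1]
force: [0.5, 0.9, 0.6]
gripper_width: 0.0633
```

```bash
python3 - <<'E'
from h import *
import pickle
s=get_state();print(s['tcp_pos'],s['qvel'].round(2)); c=snap('wrist','w1.png'); c['T']=toolT(s)@c['T_tool_cam']; pickle.dump(c,open('w1.pkl','wb'))
E
```

```text
[0.42945855 0.37118175 0.3199391 ] [ 0.25 -0.02  0.06  0.04 -0.09 -0.06]
```

View pics/w1.png

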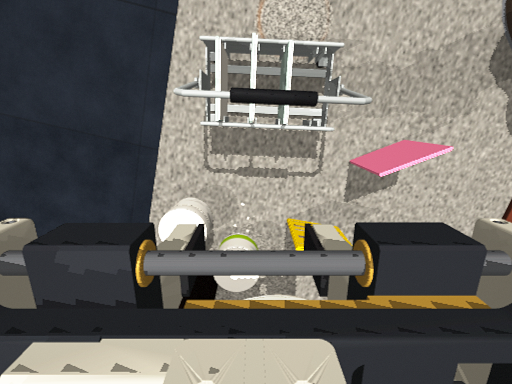

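```bash
python3 - <<'E'
import cv2
t=cv2.imread('pics/w1.png')
cv2.imwrite('pics/w1c.png',cv2.resize(t[25:145,165:385],None,fx=3.6,fy=3.6,interpolation=cv2.INTER_CUBIC))
E
```

```text
(no output)
```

View pics/w1c.png

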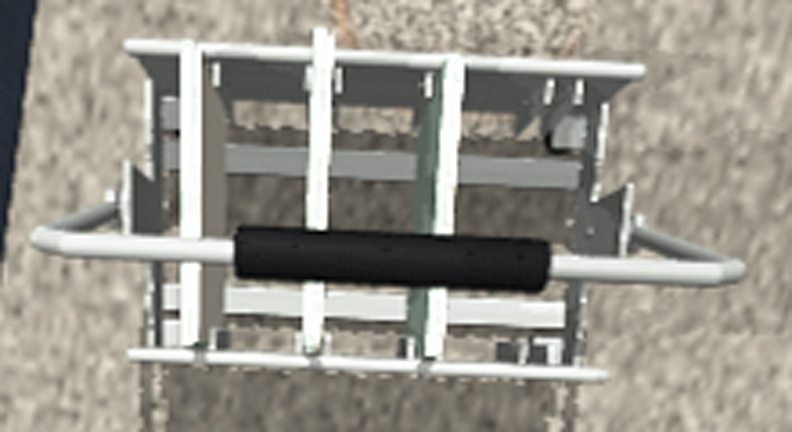

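```bash
python3 - <<'E'
from h import *
import pickle
d=pickle.load(open('d0.pkl','rb')); t,s=d['top'],d['scene']; w=pickle.load(open('w1.pkl','rb'))
A=lambda l:[(160+x/6-.4,125+y/6-.4) for x,y in l]
B=lambda l:[(210+x/5.9-.4,155+y/5.9-.4) for x,y in l]
W=lambda l:[(165+x/3.6-.4,25+y/3.6-.4) for x,y in l]
def model(p,full):
    ph=p[3]; hy,hz=-115*np.sin(ph),70+115*np.cos(ph)
    V=[(w,w['T'],[(95,-54,83),(-95,-54,83),(95,54,83),(-95,54,83),(45,hy,hz),(-45,hy,hz),(22.5,-50,130),(22.5,50,130)],
        W([(127,46),(643,71),(130,355),(607,377),(236,252),(548,262),(323,30),(313,352)]))]
    if full: V+=[(t,None,[(45,hy,hz),(-45,hy,hz),(-95,56,83),(-95,-56,83)],A([(222,170),(257,355),(235,525),(458,475)])),
     (s,None,[(-95,-56,83),(95,-56,83),(-45,hy,hz),(45,hy,hz)],B([(235,340),(585,388),(362,120),(522,140)]))]
    return np.concatenate([proj(c,planar(p[:3],np.array(L)/1000),T)-np.array(px) for c,T,L,px in V])
for full in (0,1):
    o=least_squares(lambda p:model(p,full).ravel(),[.43,.26,.22,0],loss='soft_l1')
    print(o.x.round(4),np.degrees(o.x[2:]).round(1)); print(model(o.x,full).round(1).tolist())
E
```

```text
[ 0.4363  0.2525  0.1873 -0.1883] [ 10.7 -10.8]
[[-0.6, 0.4], [0.4, 0.1], [-0.3, -0.2], [0.4, -0.7], [-0.1, -0.5], [0.1, 0.5], [0.2, -0.1], [-0.3, 0.4]]
[ 0.4363  0.2525  0.1886 -0.189 ] [ 10.8 -10.8]
[[-0.6, 0.5], [0.4, -0.0], [-0.2, -0.2], [0.5, -0.8], [-0.0, -0.4], [0.2, 0.5], [0.2, -0.1], [-0.2, 0.4], [-0.5, -1.5], [0.4, 0.8], [-1.8, -2.0], [0.2, -1.9], [-0.5, -1.4], [-1.3, -0.2], [-0.2, -0.1], [0.3, 0.3]]
```

```bash
python3 - <<'E'
from h import *
import pickle
d=pickle.load(open('d0.pkl','rb'))
for q in [(125,143),(107,178)]: print(ray(d['top'],q,.078))
print(ray(d['top'],(279,194),.02))
c,s=np.cos(.188),np.sin(.188)
P=lambda y,z:[.4363-s*y,.2525+c*y,z]
jog(P(.07,.32),down(-169.2)); jog(P(.07,.15),down(-169.2))
T=np.eye(4);T[:3,:3]=down(-169.2);T[:3,3]=P(.07,.15); jog(P(-.075,.15),down(-169.2),T)
E
```

```text
[0.52995303 0.49406463 0.078     ]
[0.42926469 0.54288253 0.078     ]
[0.38231916 0.05249075 0.02      ]
shift [ 0.      0.0174 -0.0473] rv [ 0.0401 -0.0006 -0.0007] n>= 0.8060881427432979 0.21455665203039878
shift [ 0.17    0.0173 -0.0472] rv [ 0.0401 -0.0006 -0.0007] n>= 2.836516757464416 0.21455665203039878
shift [ 0.00e+00  1.00e-04 -1.45e-01] rv [0. 0. 0.] n>= 2.3200000000000003 0.0
```

>>> jog_arm(moves=[0, 0.017, -0.047, 0.04, 0, 0, -1, 0.06, 0.017, -0.047, 0.04, 0, 0, -1, 0.12, 0.017, -0.047, 0.04, 0, 0, -1, 0.17, 0.017, -0.047, 0.04, 0, 0, -1, 0.17, 0.017, -0.047, 0.04, 0, 0, -1, 0.17, 0.017, -0.047, 0.04, 0, 0, -1])

```text
time: 2.08
tcp_pos: [0.4248, 0.3222, 0.1524]
ee_rot: [-70.5, 89.9, 30.3]
force: [-0.0, 0.7, 0.9]
gripper_width: 0.0019
```

>>> jog_arm(moves=[0, 0, -0.015, 0, 0, 0, -1, 0, 0, -0.03, 0, 0, 0, -1, 0, 0, -0.045, 0, 0, 0, -1, 0, 0, -0.06, 0, 0, 0, -1, 0, 0, -0.08, 0, 0, 0, -1, 0, 0, -0.1, 0, 0, 0, -1, 0, 0, -0.12, 0, 0, 0, -1, 0, 0, -0.145, 0, 0, 0, -1, 0, 0, -0.145, 0, 0, 0, -1, -0.03, 0, -0.145, 0, 0, 0, -1])

```text
time: 3.32
tcp_pos: [0.45, 0.177, 0.1791]
ee_rot: [118.8, 89.7, -140.6]
force: [0.3, -0.6, 0.3]
gripper_width: 0.0004
```

```bash
python3 - <<'E'
from h import *
import pickle
s=get_state();print(s['tcp_pos'],s['force'],s['ee_rot']);c=snap('scene','s2.png');
cv2.imwrite('pics/s2c.png',cv2.resize(c['image'][150:260,200:350,::-1],None,fx=5,fy=5))
E
```

```text
[0.45001898 0.17697561 0.17909755] [ 0.2554709  -0.64455232  0.25235889] [ 118.75873635   89.73509535 -140.6010375 ]
```

View pics/s2c.png

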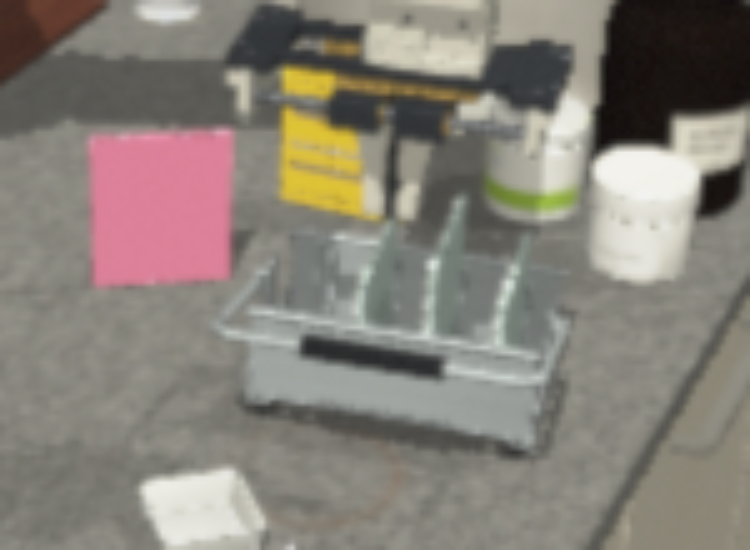

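```bash
python3 - <<'E'
from h import *
jog([.48,.03,.3],down(-180))
E
```

```text
shift [-0.1157  0.0004 -0.1512] rv [0.1873 0.0005 0.0032] n>= 3.045514549440328 1.0028862259330782
```

>>> jog_arm(moves=[-0.06, 0, -0.03, 0.187, 0, 0.003, -0.3, -0.116, 0, -0.08, 0.187, 0, 0.003, -0.3, -0.116, 0, -0.15, 0.187, 0, 0.003, -0.3, -0.116, 0, -0.15, 0.187, 0, 0.003, -0.3, -0.116, 0, -0.15, 0.187, 0, 0.003, -0.3, -0.116, 0, -0.15, 0.187, 0, 0.003, -0.3])

```text
time: 4.12
tcp_pos: [0.4789, 0.0314, 0.2963]
ee_rot: [95.3, 89.8, -174.7]
force: [0.2, -0.2, 0.5]
gripper_width: 0.0304
```

```bash
python3 - <<'E'
from h import *
import pickle
s=get_state();print(s['tcp_pos'],s['gripper_width']); c=snap('wrist','w2.png'); c['T']=toolT(s)@c['T_tool_cam']; pickle.dump(c,open('w2.pkl','wb'))
E
```

```text
[0.47887233 0.03140965 0.29632787] 0.03040522044684055
```

View pics/w2.png

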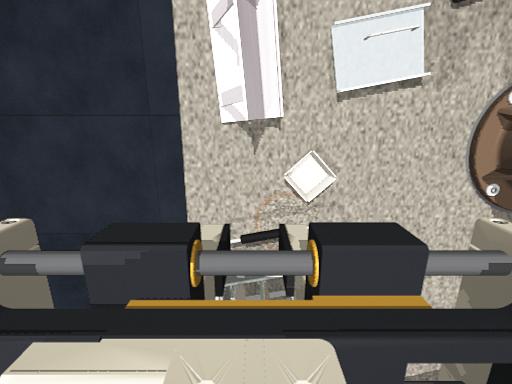

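>>> jog_arm(moves=[0, 0.02, -0.06, 0, 0, 0, -0.3, 0, 0.03, -0.12, 0, 0, 0, -0.3, 0, 0.03, -0.13, 0, 0, 0, -0.3, 0, 0.03, -0.13, 0, 0, 0, -0.3, 0, 0.03, -0.13, 0, 0, 0, -0.3])

```text
time: 4.8
tcp_pos: [0.4493, -0.0977, 0.2965]
ee_rot: [92.8, 89.8, -177.1]
force: [0.3, 0.1, -0.3]
gripper_width: 0.0308
```

```bash
python3 - <<'E'
from h import *
import pickle
s=get_state();print(s['tcp_pos'],s['qvel'].round(2)); c=snap('wrist','w3.png'); c['T']=toolT(s)@c['T_tool_cam']; pickle.dump(c,open('w3.pkl','wb'))
cv2.imwrite('pics/w3c.png',cv2.resize(c['image'][:220,150:370,::-1],None,fx=2.7,fy=2.7,interpolation=cv2.INTER_CUBIC))
E
```

```text
[ 0.44930416 -0.0977304   0.29648131] [ 0.36 -0.03  0.12  0.06 -0.07  0.24]
```

View pics/w3c.png

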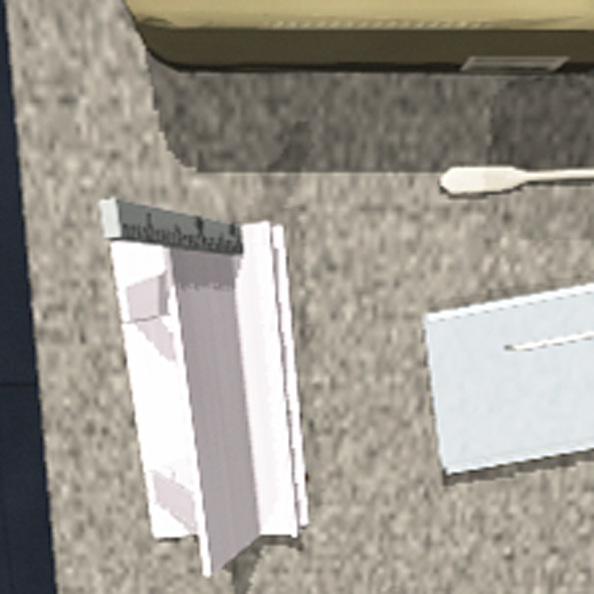

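```bash
python3 - <<'E'
import cv2
t=cv2.imread('pics/w3.png')
cv2.imwrite('pics/w3a.png',cv2.resize(t[68:118,180:270],None,fx=8.8,fy=8.8,interpolation=cv2.INTER_CUBIC))
cv2.imwrite('pics/w3b.png',cv2.resize(t[165:220,195:275],None,fx=9,fy=9,interpolation=cv2.INTER_CUBIC))
E
```

```text
(no output)
```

View pics/w3a.png

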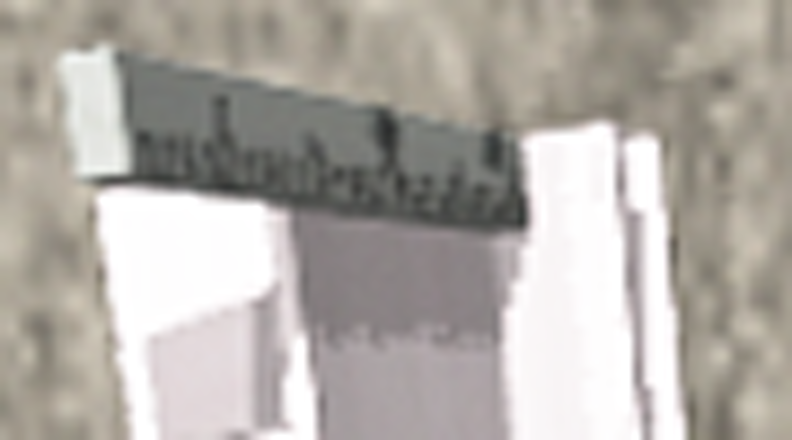

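View pics/w3b.png

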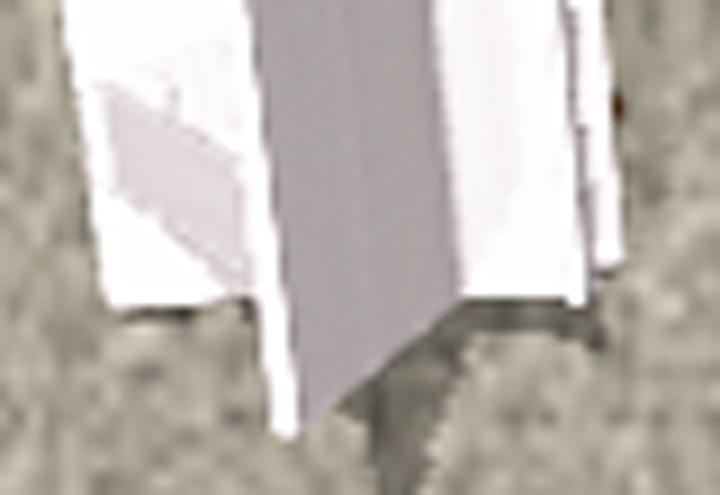

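```bash
cat >> h.py <<'E'
L20=R.from_euler('y',20,degrees=True).as_matrix()
def easelT(p,yaw):
    T=np.eye(4); T[:3,:3]=R.from_euler('z',yaw).as_matrix()@L20; T[:3,3]=[p[0],p[1],.02]; return T
def ept(e,L): T=easelT(e,e[2]); return np.array(L,float)/1000@T[:3,:3].T+T[:3,3]
E
cat > ef.py <<'E'
from h import *
import pickle
w=pickle.load(open('w3.pkl','rb')); d=pickle.load(open('d0.pkl','rb')); t=d['top']
a=lambda x,y:(180+x/8.8-.44,68+y/8.8-.44); b=lambda x,y:(195+x/9-.44,165+y/9-.44)
C=lambda x,y:(295+x/8-.44,125+y/8-.44)
def res(p,full=1):
    Ye=p[3]*1000
    L=[(-8,-15,130),(-8,0,130),(-8,0,0),(-8,-15,0),(0,Ye,0),(0,Ye,75)]
    px=[a(118,48),a(135,172),a(525,225),a(522,130),b(465,293),b(303,425)]
    r=(proj(w,ept(p,L),w['T'])-px)
    # line points
    def line(L1,L2,q):
        A,B=proj(w,ept(p,[L1,L2]),w['T']); n=np.array([-(B-A)[1],(B-A)[0]])/np.linalg.norm(B-A); return (np.array(q)-A)@n
    l=[line((0,0,0),(0,150,0),b(437,10)),line((0,0,75),(0,150,75),b(250,10)),line((0,0,75),(0,150,75),a(295,225))]
    r=np.r_[r.ravel(),l]
    if full:
        r2=proj(t,ept(p,[(0,Ye,75),(0,Ye,0)]))-[C(140,240),C(125,335)]
        r=np.r_[r,.5*r2.ravel()]
    return r
for f in (0,1):
    o=least_squares(lambda p:res(p,f),[.473,-.21,.06,.15],loss='soft_l1'); print(o.x.round(4),np.degrees(o.x[2])); print(res(o.x,f).round(1))
E
python3 ef.py
```

```text
[ 0.477  -0.2064  0.0956  0.1632] 5.476468480758721
[-0.6 -0.7 -0.3  0.3  1.5  0.2  0.8  0.4  0.6 -0.4 -0.3  0.4  0.4 -0.4
 -0.4]
[ 0.477  -0.2064  0.0957  0.1634] 5.48314735467469
[-0.6 -0.7 -0.3  0.3  1.5  0.2  0.8  0.3  0.6 -0.4 -0.3  0.4  0.4 -0.4
 -0.4  0.4 -0.5  0.   0.4]
```

```bash
python3 - <<'E'
from h import *
jog([.4584,.2567,.18],down(-169.25))
E
```

```text
shift [ 0.1165 -0.0101  0.3544] rv [-1.859e-01  1.000e-04 -3.200e-03] n>= 5.970371803738527 0.9957546538578508
```

>>> jog_arm(moves=[0, 0, 0.06, -0.186, 0, -0.003, -0.4, 0, -0.01, 0.12, -0.186, 0, -0.003, -0.4, 0, -0.01, 0.18, -0.186, 0, -0.003, -0.4, 0, -0.01, 0.24, -0.186, 0, -0.003, -0.4, 0, -0.01, 0.3, -0.186, 0, -0.003, -0.4, 0.05, -0.01, 0.35, -0.186, 0, -0.003, -0.4, 0.08, -0.01, 0.354, -0.186, 0, -0.003, -0.4, 0.116, -0.01, 0.354, -0.186, 0, -0.003, -0.4, 0.116, -0.01, 0.354, -0.186, 0, -0.003, -0.4, 0.116, -0.01, 0.354, -0.186, 0, -0.003, -0.4])

```text
time: 6.1
tcp_pos: [0.4591, 0.2561, 0.182]
ee_rot: [-76.0, 89.9, 24.7]
force: [0.5, -0.6, 1.2]
gripper_width: 0.0264
```

```bash
python3 - <<'E'
from h import *
s=get_state();print(s['tcp_pos'],s['ee_rot'],s['gripper_width'])
jog([.4584,.2567,.102],down(-169.25))
c=snap('wrist','w4.png');c=snap('scene','s4.png')
cv2.imwrite('pics/s4c.png',cv2.resize(c['image'][150:260,200:350,::-1],None,fx=5,fy=5))
E
```

```text
[0.4590828  0.25608355 0.1819697 ] [-75.98486078  89.91040839  24.74204309] 0.026368926597827514
shift [0.08   0.0007 0.0007] rv [-0.0004  0.0004  0.0015] n>= 1.2795998011071 0.008646798020307229
```

View pics/w4.png

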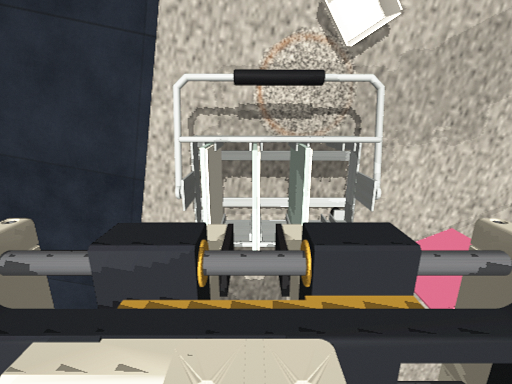

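View pics/s4c.png

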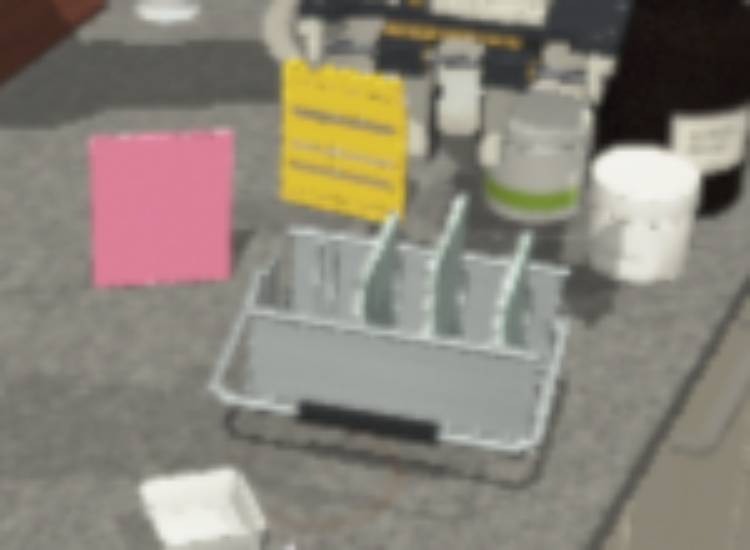

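>>> jog_arm(moves=[0.03, 0, 0, 0, 0, 0, -0.4, 0.055, 0, 0, 0, 0, 0, -0.4, 0.07, 0, 0, 0, 0, 0, -0.4, 0.08, 0, 0, 0, 0, 0, -0.4, 0.08, 0, 0, 0, 0, 0, -0.4])

```text
time: 6.82
tcp_pos: [0.4587, 0.2551, 0.1006]
ee_rot: [155.6, 90.0, -103.8]
force: [0.1, 0.1, 0.2]
gripper_width: 0.0261
```

>>> jog_arm(moves=[0, 0, 0, 0, 0, 0, -0.6, 0, 0, 0, 0, 0, 0, -0.75, 0, 0, 0, 0, 0, 0, -1, 0, 0, 0, 0, 0, 0, -1, 0, 0, 0, 0, 0, 0, -1])

```text
time: 7.45
tcp_pos: [0.4587, 0.2552, 0.1009]
ee_rot: [-62.7, 90.0, 38.0]
force: [-1.4, -0.4, 5.8]
gripper_width: 0.0059
```

>>> jog_arm(moves=[-0.015, 0, 0, 0, 0, 0, -1, -0.035, 0, 0, 0, 0, 0, -1, -0.055, 0, 0, 0, 0, 0, -1, -0.075, 0, 0, 0, 0, 0, -1, -0.095, 0, 0, 0, 0, 0, -1, -0.12, 0, 0, 0, 0, 0, -1, -0.14, 0, 0, 0, 0, 0, -1, -0.14, 0, 0, 0, 0, 0, -1, -0.14, 0, 0, 0, 0, 0, -1, -0.14, 0, 0, 0, 0, 0, -1])

```text
time: 8.7
tcp_pos: [0.4581, 0.2547, 0.2395]
ee_rot: [121.4, 89.9, -138.0]
force: [0.6, -0.1, -1.5]
gripper_width: 0.0057
```

```bash
python3 - <<'E'
from h import *
import pickle
s=get_state();print(s['tcp_pos'],s['ee_rot'],s['gripper_width'],s['force'])
c=snap('wrist','w5.png');c=snap('scene','s5.png')
cv2.imwrite('pics/s5c.png',cv2.resize(c['image'][130:260,200:350,::-1],None,fx=4.5,fy=4.5))
E
```

```text
[0.45813785 0.25468415 0.23954848] [ 121.39237054   89.89731018 -137.95784547] 0.005720043686688473 [ 0.56282287 -0.0963949  -1.53289883]
```

View pics/s5c.png

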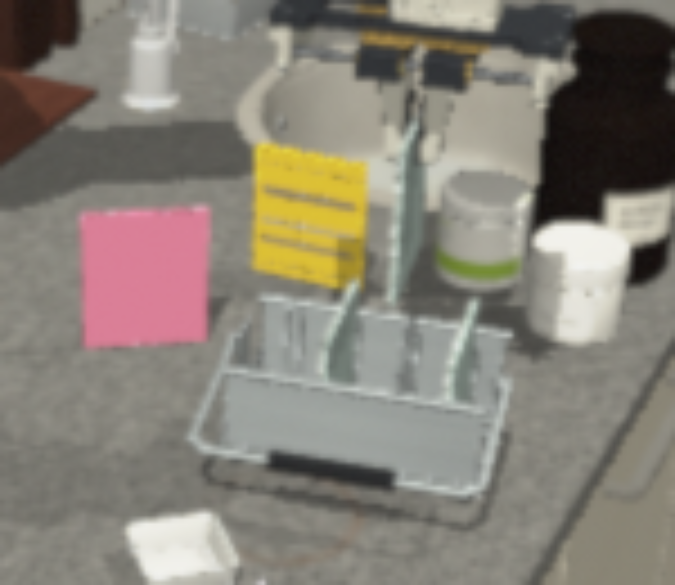

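View pics/w5.png

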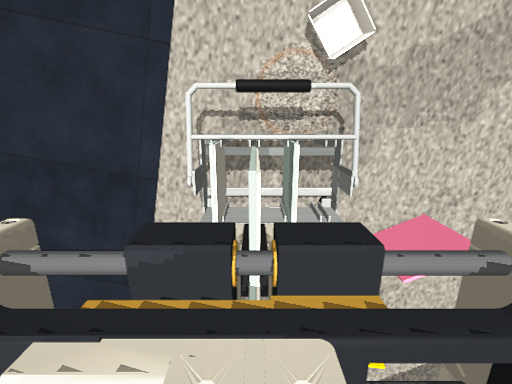

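```bash
python3 - <<'E'
from h import *
c=capture('wrist'); T=c['T_tool_cam']
P=np.array([(x,y,z) for z in(-.050,-.047) for x in (-.0291,.0909) for y in(-.003,.003)])
print(np.c_[P,proj(c,P,T)].round(4))
im=c['image'][120:310,215:300,::-1]; cv2.imwrite('pics/w5c.png',cv2.resize(im,None,fx=3.1,fy=3.1,interpolation=cv2.INTER_CUBIC))
cv2.imwrite('pics/w5d.png',cv2.resize(c['image'][120:210,225:285,::-1],None,fx=6.6,fy=6.6,interpolation=cv2.INTER_CUBIC))
E
```

```text
[[-2.910000e-02 -3.000000e-03 -5.000000e-02  2.499734e+02  1.684536e+02]
 [-2.910000e-02  3.000000e-03 -5.000000e-02  2.623365e+02  1.684511e+02]
 [ 9.090000e-02 -3.000000e-03 -5.000000e-02  2.518633e+02  1.448373e+02]
 [ 9.090000e-02  3.000000e-03 -5.000000e-02  2.584238e+02  1.448362e+02]
 [-2.910000e-02 -3.000000e-03 -4.700000e-02  2.499998e+02  1.745252e+02]
 [-2.910000e-02  3.000000e-03 -4.700000e-02  2.622860e+02  1.745227e+02]
 [ 9.090000e-02 -3.000000e-03 -4.700000e-02  2.518712e+02  1.481469e+02]
 [ 9.090000e-02  3.000000e-03 -4.700000e-02  2.584099e+02  1.481457e+02]]
```

View pics/w5c.png

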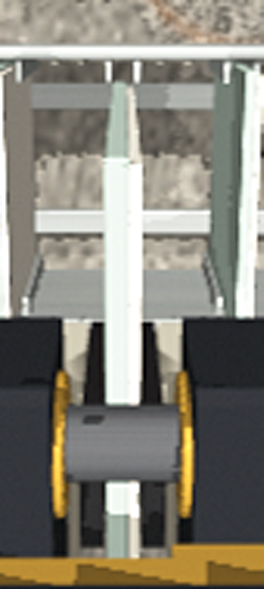

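View pics/w5d.png

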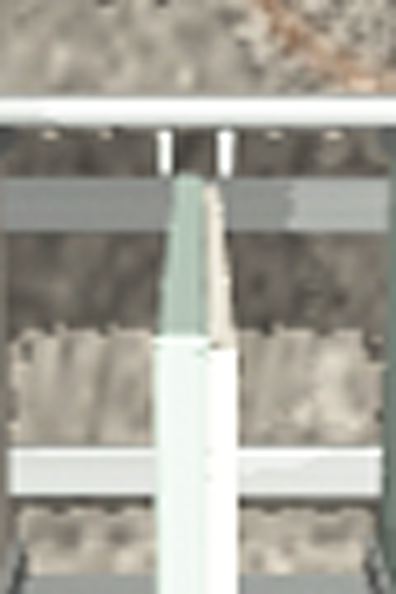

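```bash
cat >> h.py <<'E'
E0=np.array([.477,-.2064,.0957])
TP=np.eye(4); TP[:3,:3]=np.array([[0,0,-1],[-1,0,0],[0,1,0]],float); TP[:3,3]=[.0309,0,.0014]  # tool_T_plate
def plate_goal(x,y,z):
    P=np.eye(4); P[:3,3]=[x,y,z]; return easelT(E0,E0[2])@P@np.linalg.inv(TP)
def plate_now(s):
    return np.linalg.inv(easelT(E0,E0[2]))@toolT(s)@TP
def jogT(G,T0=None): jog(G[:3,3],G[:3,:3],T0); print('tcp goal',G[:3,3].round(4))
E
python3 - <<'E'
from h import *
s=get_state(); print(plate_now(s).round(3))
for g in [(-.010,.057,.150),(-.010,.057,.110)]: jogT(plate_goal(*g))
E
```

```text
[[ 0.936 -0.084 -0.341 -0.041]
 [ 0.09   0.996  0.001  0.462]
 [ 0.34  -0.032  0.94   0.186]
 [ 0.     0.     0.     1.   ]]
shift [ 0.0468  0.0097 -0.4061] rv [ 0.0892 -0.0165  0.3479] n>= 6.542606888404361 1.925120249572727
tcp goal [ 0.5239 -0.146   0.1934]
shift [ 0.0844  0.0233 -0.4049] rv [ 0.0892 -0.0165  0.3479] n>= 6.627330643035235 1.925120249572727
tcp goal [ 0.5103 -0.1473  0.1558]
```

>>> jog_arm(moves=[0, 0, -0.04, 0, 0, 0, -1, 0, 0, -0.09, 0, 0, 0.05, -1, 0, 0, -0.14, 0.03, 0, 0.1, -1, 0, 0, -0.19, 0.05, 0, 0.15, -1, 0, 0, -0.24, 0.07, -0.008, 0.2, -1, 0, 0, -0.28, 0.089, -0.016, 0.26, -1, 0, 0.003, -0.32, 0.089, -0.016, 0.32, -1, 0, 0.006, -0.35, 0.089, -0.016, 0.348, -1, 0, 0.01, -0.38, 0.089, -0.016, 0.348, -1, 0, 0.01, -0.406, 0.089, -0.016, 0.348, -1])

```text
time: 10.1
tcp_pos: [0.524, -0.1469, 0.2399]
ee_rot: [89.9, 70.0, -174.6]
force: [-0.1, -0.6, -1.5]
gripper_width: 0.0059
```

>>> jog_arm(moves=[0, 0, 0, 0, 0, 0, -1, 0, 0, 0, 0, 0, 0, -1])

```text
time: 10.35
tcp_pos: [0.5238, -0.1455, 0.2402]
ee_rot: [89.9, 70.0, -174.6]
force: [-0.1, 0.5, -1.3]
gripper_width: 0.006
```

```bash
python3 - <<'E'
from h import *
s=get_state(); print(s['time'],s['tcp_pos'],s['joints'].round(1)); print(plate_now(s).round(4))
for g in [(-.010,.057,.110)]: jogT(plate_goal(*g))
c=snap('scene','s6.png');w=snap('wrist','w6.png')
cv2.imwrite('pics/s6c.png',cv2.resize(c['image'][200:340,180:340,::-1],None,fx=4.2,fy=4.2))
E
```

```text
10.35 [ 0.5237873  -0.14551285  0.24018316] [  5.2  20.   -1.4   0.1 -88.6   0.3]
[[ 1.000e+00 -1.000e-04 -4.000e-04 -2.610e-02]
 [ 1.000e-04  1.000e+00 -5.000e-04  5.760e-02]
 [ 4.000e-04  5.000e-04  1.000e+00  1.939e-01]
 [ 0.000e+00  0.000e+00  0.000e+00  1.000e+00]]
shift [ 0.0839 -0.016  -0.0006] rv [0.0001 0.0005 0.0004] n>= 1.367212517888877 0.0036356160313194114
tcp goal [ 0.5103 -0.1473  0.1558]
```

View pics/s6c.png

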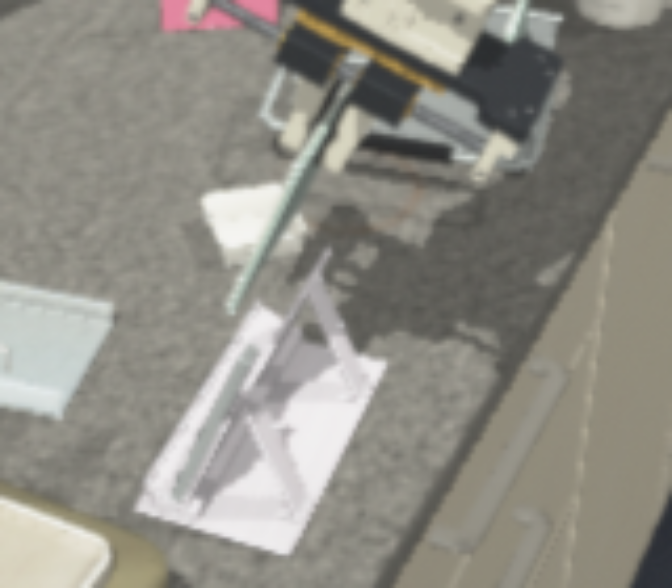

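View pics/w6.png

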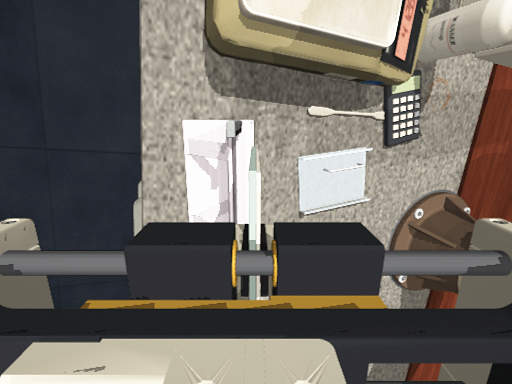

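>>> jog_arm(moves=[0.02, -0.016, 0, 0, 0, 0, -1, 0.04, -0.016, 0, 0, 0, 0, -1, 0.06, -0.016, 0, 0, 0, 0, -1, 0.08, -0.016, 0, 0, 0, 0, -1, 0.1, -0.016, 0, 0, 0, 0, -1, 0.115, -0.016, 0, 0, 0, 0, -1, 0.115, -0.016, 0, 0, 0, 0, -1, 0.115, -0.016, 0, 0, 0, 0, -1])

```text
time: 11.45
tcp_pos: [0.5005, -0.148, 0.1277]
ee_rot: [90.0, 70.1, -174.5]
force: [-0.2, 0.2, -1.1]
gripper_width: 0.0059
```

```bash
python3 - <<'E'
from h import *
import pickle
s=get_state(); print(s['time'],s['tcp_pos'],s['force']); print(plate_now(s).round(4))
c=snap('scene','s7.png');w=snap('wrist','w7.png');w['T']=toolT(s)@w['T_tool_cam'];pickle.dump(w,open('w7.pkl','wb'))
cv2.imwrite('pics/s7c.png',cv2.resize(c['image'][240:340,190:300,::-1],None,fx=5.8,fy=5.8,interpolation=cv2.INTER_CUBIC))
cv2.imwrite('pics/w7c.png',cv2.resize(w['image'][60:230,180:310,::-1],None,fx=3.5,fy=3.5,interpolation=cv2.INTER_CUBIC))
E
```

```text
11.45 [ 0.500467   -0.14796591  0.1276587 ] [-0.1988217   0.16867814 -1.12701356]
[[ 1.00e+00 -9.00e-04 -1.90e-03 -9.60e-03]
 [ 9.00e-04  1.00e+00  4.00e-04  5.73e-02]
 [ 1.90e-03 -4.00e-04  1.00e+00  8.02e-02]
 [ 0.00e+00  0.00e+00  0.00e+00  1.00e+00]]
```

View pics/s7c.png

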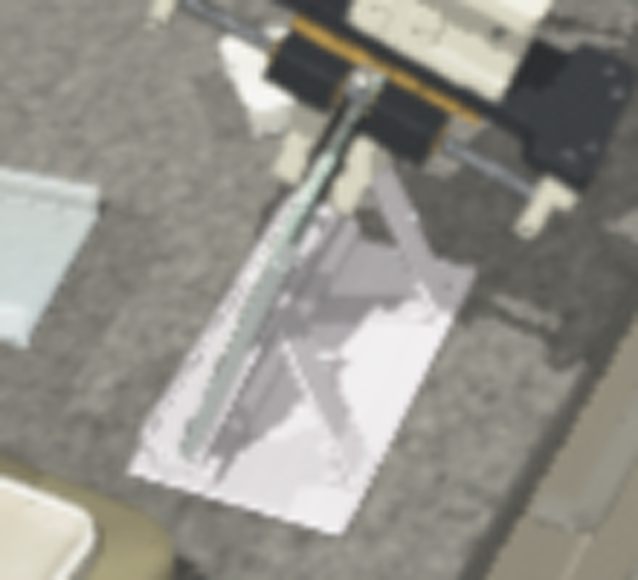

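View pics/w7c.png

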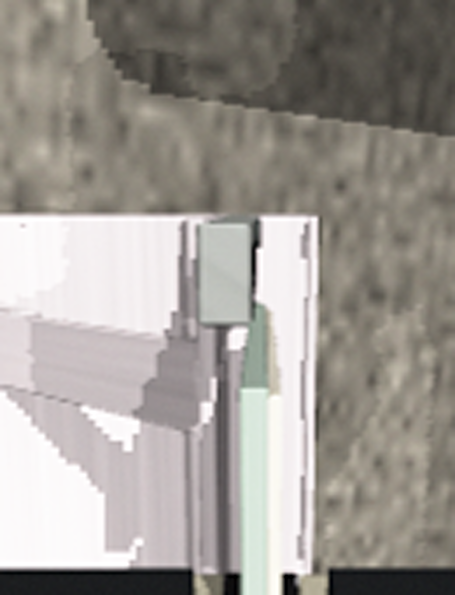

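```bash
python3 - <<'E'
from h import *
import pickle
w=pickle.load(open('w7.pkl','rb')); s=get_state()
p=proj(w,ept(E0,[(-8,0,130),(-8,-15,130),(0,0,130),(-22,150,0),(-22,-15,0)]),w['T']); print(((p-[180,60]+.4)*3.5).round(1), p.round(1))
T=easelT(E0,E0[2])@plate_now(s)
for z in (60,-60):
  P=np.array([(3,-50,z),(-3,-50,z)])/1000@T[:3,:3].T+T[:3,3]; print(((proj(w,P,w['T'])-[180,60]+.4)*3.5).round(1))
E
```

```text
[[256.2 327.8]
 [256.2 222.8]
 [202.1 327.8]
 [302.  742.4]
 [309.8 214.4]] [[252.8 153.3]
 [252.8 123.3]
 [237.3 153.2]
 [265.9 271.7]
 [268.1 120.9]]
[[246.1 389.5]
 [289.1 389.5]]
[[252.5 303.2]
 [275.4 303.2]]
```

>>> jog_arm(moves=[0.004, 0, -0.002, 0, 0, 0, -1, 0.008, 0, -0.004, 0, 0, 0, -1, 0.012, -0.002, -0.006, 0, 0, 0, -1, 0.015, -0.003, -0.007, 0, 0, 0, -1, 0.017, -0.004, -0.007, 0, 0, 0, -1, 0.018, -0.004, -0.007, 0, 0, 0, -1, 0.018, -0.004, -0.007, 0, 0, 0, -1])

```text
time: 12.42
tcp_pos: [0.498, -0.1552, 0.1087]
ee_rot: [89.9, 70.0, -174.5]
force: [0.1, -0.2, -2.0]
gripper_width: 0.006
```

```bash
cat > look.py <<'E'
from h import *
import pickle,sys
n=sys.argv[1]
s=get_state(); print(s['time'],s['tcp_pos'],s['force'].round(2),s['torque'].round(2),s['gripper_width']); print(plate_now(s).round(4))
w=snap('wrist','w%s.png'%n);w['T']=toolT(s)@w['T_tool_cam'];pickle.dump(w,open('w%s.pkl'%n,'wb'))
cv2.imwrite('pics/w%sc.png'%n,cv2.resize(w['image'][60:230,180:310,::-1],None,fx=3.5,fy=3.5,interpolation=cv2.INTER_CUBIC))
E
python3 look.py 8
```

```text
12.425 [ 0.49804822 -0.15522312  0.10868737] [ 0.09 -0.24 -2.04] [ 0.42 -1.4  -0.12] 0.005966684933758052
[[ 1.00e+00 -5.00e-04 -8.00e-04 -6.00e-03]
 [ 5.00e-04  1.00e+00 -1.00e-04  5.03e-02]
 [ 8.00e-04  1.00e-04  1.00e+00  6.13e-02]
 [ 0.00e+00  0.00e+00  0.00e+00  1.00e+00]]
```

View pics/w8c.png

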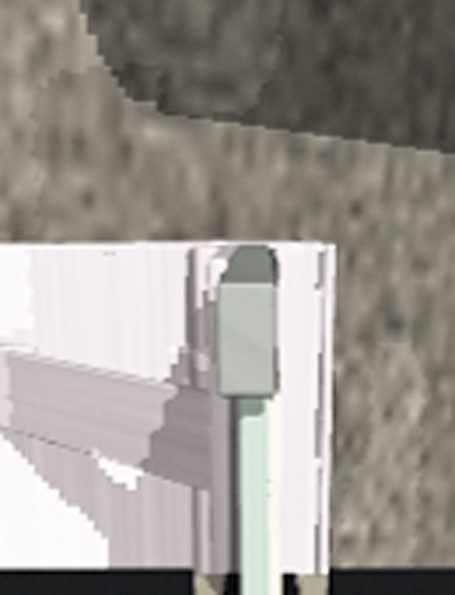

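>>> jog_arm(moves=[0, -0.001, 0, 0, 0, 0, -1, 0, -0.002, 0, 0, 0, 0, -1, 0, -0.0025, 0, 0, 0, 0, -1, 0, -0.0025, 0, 0, 0, 0, -1])

```text
time: 12.98
tcp_pos: [0.5005, -0.155, 0.1078]
ee_rot: [89.9, 70.1, -174.5]
force: [0.3, 0.2, -2.0]
gripper_width: 0.0057
```

>>> jog_arm(moves=[0.0005, 0, 0, 0, 0, 0, -1, 0.001, 0, 0, 0, 0, 0, -1, 0.001, 0, 0, 0, 0, 0, -1])

```text
time: 13.35
tcp_pos: [0.5, -0.155, 0.1069]
ee_rot: [89.9, 70.0, -174.6]
force: [-0.1, 0.9, -1.8]
gripper_width: 0.0058
```

```bash
python3 look.py 9
```

```text
13.35 [ 0.50003084 -0.15503969  0.10687573] [-0.12  0.93 -1.83] [ 0.48 -1.49 -0.08] 0.005834006882855058
[[ 1.00e+00 -4.00e-04 -9.00e-04 -3.50e-03]
 [ 4.00e-04  1.00e+00 -2.00e-04  5.03e-02]
 [ 9.00e-04  2.00e-04  1.00e+00  6.03e-02]
 [ 0.00e+00  0.00e+00  0.00e+00  1.00e+00]]
```

View pics/w9c.png

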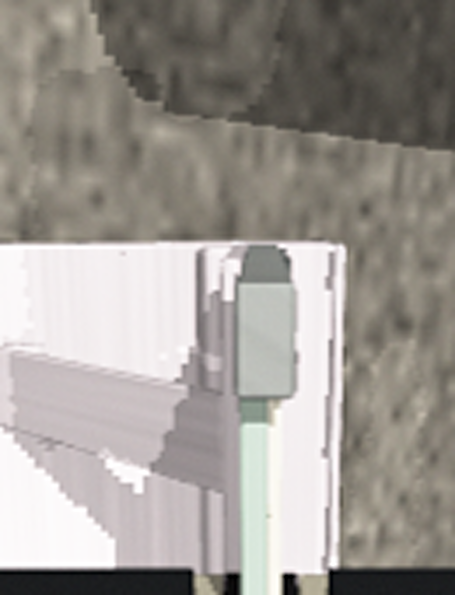

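>>> jog_arm(moves=[0.0005, -0.0003, 0, 0, 0, 0, -1, 0.001, -0.0005, 0, 0, 0, 0, -1, 0.0015, -0.0005, 0, 0, 0, 0, -1, 0.0015, -0.0005, 0, 0, 0, 0, -1])

```text
time: 13.9
tcp_pos: [0.5003, -0.155, 0.1061]
ee_rot: [90.0, 70.1, -174.5]
force: [-0.2, 3.5, 5.7]
gripper_width: 0.006
```

```bash
python3 look.py 10
```

```text
13.9 [ 0.50028088 -0.155042    0.10612177] [-0.19  3.51  5.7 ] [ 1.05 -0.29 -0.38] 0.0060024069740210306
[[ 1.00e+00 -7.00e-04 -1.40e-03 -3.00e-03]
 [ 7.00e-04  1.00e+00  2.00e-04  5.03e-02]
 [ 1.40e-03 -2.00e-04  1.00e+00  5.96e-02]
 [ 0.00e+00  0.00e+00  0.00e+00  1.00e+00]]
```

>>> jog_arm(moves=[0, -0.0005, -0.0005, 0, 0, 0, -1, 0, -0.001, -0.0005, 0, 0, 0, -1, 0, -0.001, -0.0005, 0, 0, 0, -1])

```text
time: 14.32
tcp_pos: [0.5004, -0.1551, 0.1061]
ee_rot: [89.9, 70.0, -174.6]
force: [-2.5, 5.4, 10.5]
gripper_width: 0.0059
```

```bash
python3 look.py 11
```

```text
14.325 [ 0.50041272 -0.1550631   0.10607103] [-2.53  5.41 10.55] [ 1.99  1.09 -0.77] 0.005885702707172684
[[ 1.00e+00 -7.00e-04  2.00e-04 -2.90e-03]
 [ 7.00e-04  1.00e+00 -5.00e-04  5.03e-02]
 [-2.00e-04  5.00e-04  1.00e+00  5.96e-02]
 [ 0.00e+00  0.00e+00  0.00e+00  1.00e+00]]
```

View pics/w11c.png

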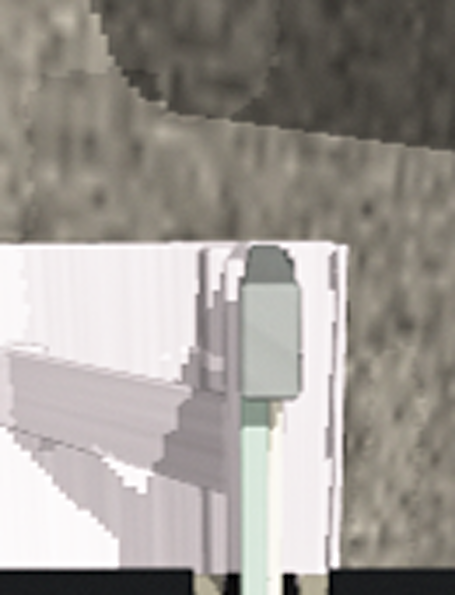

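>>> jog_arm(moves=[0, 0, 0, 0, 0, 0, -0.85, 0, 0, 0, 0, 0, 0, -0.7, 0, 0, 0, 0, 0, 0, -0.5, 0, 0, 0, 0, 0, 0, -0.4, 0, 0, 0, 0, 0, 0, -0.4, 0, 0, 0, 0, 0, 0, -0.4])

```text
time: 15.12
tcp_pos: [0.501, -0.1555, 0.105]
ee_rot: [89.9, 70.0, -174.5]
force: [-0.9, 0.4, 0.3]
gripper_width: 0.0263
```

```bash
python3 look.py 12
```

```text
15.125 [ 0.50099476 -0.15548623  0.10495193] [-0.93  0.38  0.34] [ 0.12 -1.2  -0.01] 0.026266899655330706
[[ 1.00e+00 -4.00e-04 -8.00e-04 -2.00e-03]
 [ 4.00e-04  1.00e+00 -2.00e-04  4.98e-02]
 [ 8.00e-04  2.00e-04  1.00e+00  5.88e-02]
 [ 0.00e+00  0.00e+00  0.00e+00  1.00e+00]]
```

View pics/w12c.png

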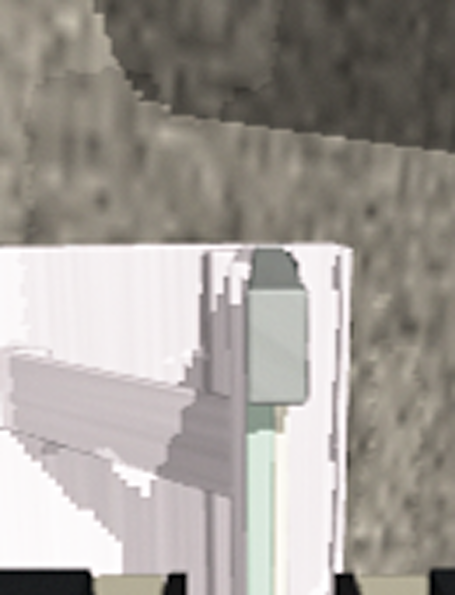

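Released; the plate stays flush with the bar. Now retract along the tool axis.

>>> jog_arm(moves=[-0.015, 0, 0, 0, 0, 0, -0.4, -0.035, 0, 0, 0, 0, 0, -0.4, -0.06, 0, 0, 0, 0, 0, -0.4, -0.09, 0, 0, 0, 0, 0, -0.4, -0.13, 0, 0, 0, 0, 0, -0.4, -0.15, 0.01, 0.05, 0, 0, 0, -0.4, -0.15, 0.01, 0.07, 0, 0, 0, -0.4, -0.15, 0.01, 0.07, 0, 0, 0, -0.4, -0.15, 0.01, 0.07, 0, 0, 0, -0.4])

```text
time: 16.3
tcp_pos: [0.5357, -0.0821, 0.2492]
ee_rot: [90.0, 70.0, -174.5]
force: [0.1, -0.9, 0.3]
gripper_width: 0.0264
```

```bash
python3 look.py 13; python3 - <<'E'
from h import *
c=snap('scene','s13.png');t=snap('top','t13.png')
cv2.imwrite('pics/s13c.png',cv2.resize(c['image'][150:340,190:340,::-1],None,fx=3.1,fy=3.1,interpolation=cv2.INTER_CUBIC))
E
```

```text
16.3 [ 0.53569514 -0.08213797  0.24920527] [ 0.08 -0.87  0.27] [ 0.17 -1.2   0.04] 0.026372331901263615
[[ 1.000e+00 -6.000e-04 -0.000e+00 -1.230e-02]
 [ 6.000e-04  1.000e+00  1.000e-04  1.195e-01]
 [ 0.000e+00 -1.000e-04  1.000e+00  2.085e-01]
 [ 0.000e+00  0.000e+00  0.000e+00  1.000e+00]]
```

View pics/w13.png

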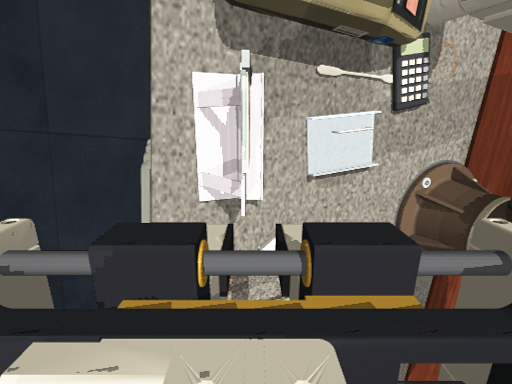

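View pics/s13c.png

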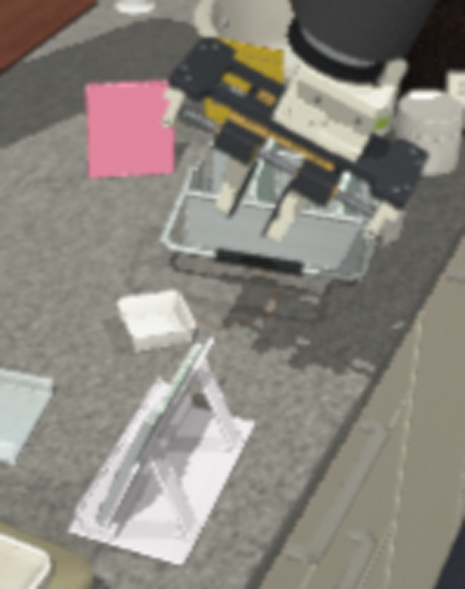

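View pics/t13.png

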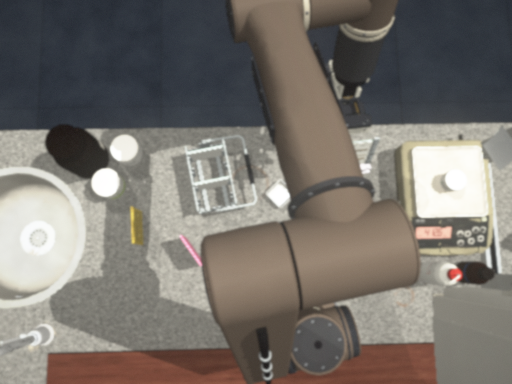

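```bash
python3 - <<'E'
from h import *
import pickle
w=pickle.load(open('w13.pkl','rb'))
L=[(-8,0,130),(0,0,130),(-6,0,120),(0,0,120),(-6,100,120),(0,100,120),(-6,100,0),(0,150,75)]
p=proj(w,ept(E0,L),w['T']); print(np.c_[L,((p-[185,40]+.4)*4).round(0)])
cv2.imwrite('pics/w13z.png',cv2.resize(w['image'][40:185,185:285,::-1],None,fx=4,fy=4,interpolation=cv2.INTER_CUBIC))
E
```

```text
[[ -8.   0. 130. 263. 111.]
 [  0.   0. 130. 228. 111.]
 [ -6.   0. 120. 255. 118.]
 [  0.   0. 120. 230. 118.]
 [ -6. 100. 120. 257. 533.]
 [  0. 100. 120. 234. 533.]
 [ -6. 100.   0. 263. 470.]
 [  0. 150.  75. 242. 661.]]
```

View pics/w13z.png

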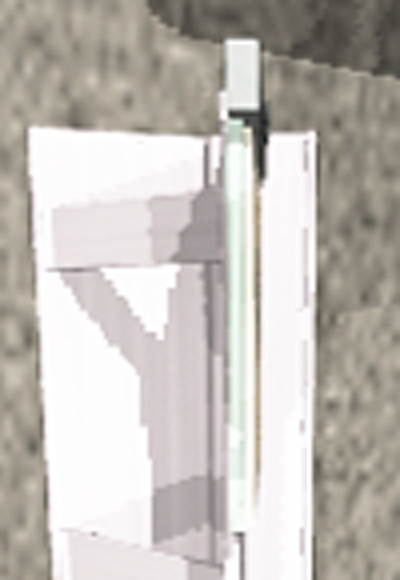

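```bash
python3 -c "
from h import *
s=get_state();print(s['time'],s['qvel'].round(2));print(sign_off())"
```

```text
16.45 [-0.11  0.01  0.16 -0.06  0.01 -0.03]
the job is handed in; nothing more can be done
None
```

The banded plate now stands on the easel, and I handed the job in at 16.5 s of the 69 s allowed; `sign_off()` reports no verdict.

- **Handle:** I pushed it over to the rack's -y side. The pictures show it lying folded beside the rack.
- **Plate:** I gripped the tall plate (middle of the three, white layer to the rack's -x) by its top edge and drew it straight up. I tilted it 20° with the tool and lowered it onto the ledge. Then I crept it against the rest and the scale bar until the measured force showed contact, about 10 N at most, and released it.
- **Placing checks:** at contact the tool pose put the plate centre at (-2.9, 50.3, 59.6) mm in the easel frame, against the nominal (-3, 50, 60). After retracting, the wrist picture agreed with a correctly placed plate to about 1 mm: flush with the back of the scale bar, side edge against it, layer to the front.
- **Rest of the scene:** after the lift both blanks were in their slots and the rack stood level. The final pictures show the bystanders apparently unmoved. In the last scene view the gripper partly hid the blanks.

No check failed. The only disagreement was about 0.5 mm between two views of the scale edge, which contact with the bar settled.

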